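# Pin the hasp of the lunch cooler

## Robot

A 7-joint arm with a two-finger parallel gripper is mounted at the origin on the work surface. World frame = base frame: x ahead of the robot, y to its left, z up, the work surface at z = 0. Lengths are in mm, angles in rad, forces in N, time in s.
With the tool pointing down it reaches from about 425 to 825 mm from the base axis. Payload 3.6 kg.
Tool frame: the origin (TCP) lies on the centre line of the jaws, within the pads' length; the fingertips stand 8 mm ahead of it and the grasp point (between the pads) lies 11 mm behind it; z points along the fingers, y is the line along which they close (so a half turn about z gives the same grasp; the last joint's range is limited). The gripper opens to 85 mm and grips with 20 to 120 N. Pads are 22 mm wide; open, the fingers measure 114 mm over their backs; the gripper's body (76 mm by 85 mm) begins 54 mm behind the grasp point. The pads swing forward as they close: fully open they stand 13 mm farther back than shut.
Start: joints at [-1.169, 0.615, -0.013, 1.423, 0.008, 1.103, -0.04], TCP at [270.222, 591.137, 239.297] pointing down, gripper open.
Joint ranges: [-3.12, 3.12], [-0.3, 2.06], [-1.34, 1.32], [0.26, 2.42], [-1.36, 4.5], [0.01, 1.98], [-2.84, 2.84]. Speed limits (rad/s): [2.79, 2.79, 3.14, 3.14, 3.14, 3.14, 3.14].

## Interface

Orientations are given as a unit quaternion [x, y, z, w].
In Python, from station import sensors, capture, camera_info, bot gives the robot as it stands.
- The arm moves only by the tool apply_moves, never from a script. Its argument "rows" is a list of rows, each an object with "jaw": the opening, from 0 (shut) to 1 (fully open); "translation": the shift along the tool's x, y, z each as a share of 50 mm, from -1 to 1, a list of three; "roll": the turn about the tool's z as a share of 0.08 rad, from -1 to 1. In form: [{"jaw": jaw, "translation": [dx, dy, dz], "roll": roll}, ...]. A call has exactly 10 rows; each row shifts and turns the commanded pose from where the row before left it, along the tool's axes as they then stand; what a row does not reach is not made up. A row lasts 1/8 s, in which the tool goes at most 62.5 mm and 10.7 degrees, less where a joint would pass 70% of its speed; a pose out of reach is approached as far as the arm can. A call with a number of a shift or a turn outside -1 to 1 is refused whole. A call with a gripper value outside its range is refused whole. The fingers move at their own pace and stop on an object; "squeeze" is the grip in N (left out, the last holds). Time passes only in rows, so rows that do not move let the fingers close, or fill a call up. It gives the time, the measured TCP pose, the force, the opening and the grip force at its end, in the units of the state.
- sensors.read_state(): the state, without advancing time (a new reading comes with each control period).
- capture(name): name is "scene" or "top"; returns (picture, depth): 480x640x3 uint8, red, green, blue; 480x640 float32, mm along the optical axis (not along the pixel's ray), 0 where there is no reading.
- camera_info(name): a dict with "intrinsics" (3x3 intrinsics, pixels), "T" (4x4, takes a point from camera to world coordinates). Camera axes: x right, y down, z forward; pixel columns grow to the right and rows downward; lengths in mm; the calibration is good to about 2 mm. A picture is of the moment at which its call begins. camera_info takes no time and is no camera call.
- bot.finish_job(): hands the job in; it is judged then, once.
The state is a dict: "time": time; "q": joint angles; "qvel": joint speeds; "tau": joint torques, N m; "tool_pos": TCP position; "tcp_rot": TCP orientation; "ft_force": force on the tool from outside, world axes, zero at the start; "torque": the same for the moment, N m; "finger_gap": opening from 0.0 (shut) to 1.0 (fully open); "grip_force": force on a finger pad.
Only numpy, scipy, OpenCV 4.12 (cv2) and the standard library are available. Lean on these libraries where they do the work, as an engineer would, in place of code of your own. Each camera call takes 0.05 s, during which the arm holds its last target. There are 200 camera calls.

## Task

Fasten the teal lunch cooler: swing the steel hasp over from the lid so that it hangs down over the staple on the front, then take the orange-knobbed retaining pin from the wooden stand and drop it down through the staple loop until its flange sits on the staple, upright. Leave the dial thermometer where it is in the stand, and let go of everything.

Things in the scene. Friction and masses are not known exactly. Their poses are not given: they have to be found in the camera images.
- hasp (a joint): Steel hasp, flat, 66 wide, 74 long, 4 mm thick, slot 46 mm wide 13-61 mm from its hinge, solid end bar. Hinge line: level, along staple's y, 22 mm along its +x and 20 mm above it (front lid edge). Rad: 0 hanging closed on the front, 3.14 upright, 3.75 stop, leaning back over lid (start; end 42 mm behind, 61 mm above hinge). Runs free: past upright it falls shut by itself, before it falls back.
- staple (a point): Loop centre, top face of the staple: level steel U standing 53 mm out from the front of the fixed teal cooler (280 wide, 200 deep, 170 mm high). z up, x level from the front into the cooler, y along its front. Flat lid top 20 mm above, front face 25 mm off along +x. Vertical opening 24 mm along y, 40 mm along x to the closed hasp; bars 8 x 8 mm, outside width 40 mm.
- pin: Retaining pin, loose, upright in one of two holes 80 mm apart in a fixed wooden stand (70 x 150 x 75 mm high). Origin on its axis under the flange (on the stand's top at start), z up. Flange 34 mm dia, 4 mm thick; orange knob to grip, 26 mm dia, from 4 to 42 mm up; below, steel shank 55 mm long, 18 mm dia for 10 mm, then tapering to 6 mm at the tip. 60 g.
- thermometer: Dial thermometer, loose, in the stand's other hole, 80 mm from the pin; leave it there. Origin on its axis at the stand's top; black collar 30 mm dia, round steel dial 46 mm dia with white face, its top 25 mm above the origin; thin stem below.

How it is judged (in metres and radians):
On the way, in this order (a step that is already met when the one before it is completed fails the run):
1. the hasp hangs down over the staple (value of joint hasp below 0.2 rad), for 0.2 s.
2. the pin is down through the staple, the hasp still closed (value of joint hasp below 0.2 rad and horizontal distance between pin and staple below 0.016 m and z of pin in the frame of staple between -0.006 and 0.006 m and angle between pin's own z axis and vertical below 0.17 rad), for 0.2 s.
At the end, for the whole second after the job is handed in: The hasp is within 0.2 rad of hanging straight down; the pin stands through the staple loop, its axis within 16 mm of the loop's centre, its flange within 6 mm of the staple's top face, tilted less than 0.17 rad, at rest; the thermometer is within 30 mm of its start (all of step 2 and linear speed of pin below 0.02 m/s and distance of thermometer from where it was at the start of the episode below 0.03 m); the robot touches nothing.
It fails at once if the thermometer is moved by more than 30 mm (distance of thermometer from where it was at the start of the episode above 0.03 m).
It also fails if it takes over 54 s, if anything falls off the work surface, if the arm or the gripper's body presses on something with over 40 N, if the wrist force passes 120 N, or if a joint passes its speed limit or range.

## Working session

There is one attempt and no reset: what is moved stays moved. The work goes in short steps, Python scripts to look and compute and a tool call to move; the robot and the scene stay as the last step left them, time stands still between calls to the robot, and variables do not carry over. Pictures are saved under pics/ and viewed, at most 10 in all, crops included, and the job is handed in when it is done.

Besides the shell and the picture viewer there is one more tool, called after ">>>" as name(argument=value, ...), one argument or row to a line, values as JSON. apply_moves: Moves the arm, as the interface text tells. Shift numbers are shares of 50 mm and turn numbers shares of 0.08 rad, none past 1 either way. Its arguments: {"type":"object","properties":{"rows":{"type":"array"},"squeeze":{"type":"number"}},"required":["rows"]}

```bash
mkdir -p pics; python3 - <<'E'
from station import sensors,capture,camera_info
import cv2,numpy as np
print(sensors.read_state())
for n in("scene","top"):
    p,d=capture(n);np.save(n+"_d.npy",d);cv2.imwrite(f"pics/{n}0.png",p[:,:,::-1]);c=camera_info(n);print(n,c["intrinsics"],c["T"])
E
```

```text
{'time': 0.0, 'q': array([-1.16851252,  0.61593445, -0.01260118,  1.42491318,  0.0081257 ,
        1.1034133 , -0.04040717]), 'qvel': array([ 0.00155903, -0.00137486,  0.00142377, -0.00184243,  0.00041559,
       -0.00100529,  0.00017894]), 'tau': array([ 1.11582318e-03, -4.69210839e+01,  2.59324322e-01, -1.71038550e+01,
        9.98392497e-03,  9.48949484e-03,  2.98011669e-07]), 'tool_pos': array([269.93904952, 590.46844129, 238.12356595]), 'tcp_rot': array([ 2.12724458e-01,  9.77111351e-01, -1.28588729e-03, -2.43863580e-04]), 'ft_force': array([ 0.38100772,  0.35442463, -0.00686031]), 'torque': array([-0.00842555,  0.02261004,  0.020374  ]), 'grip_force': 0.0, 'finger_gap': 0.9995886449730973}
scene [[546.87897231   0.         319.81081828]
 [  0.         546.87897231 244.66933929]
 [  0.           0.           1.        ]] [[ 4.21174639e-01  5.66707991e-01 -7.08134152e-01  1.19986403e+03]
 [ 9.06769817e-01 -2.46311538e-01  3.42197495e-01 -3.53083295e+02]
 [ 1.95044432e-02 -7.86239582e-01 -6.17613874e-01  7.32561387e+02]
 [ 0.00000000e+00  0.00000000e+00  0.00000000e+00  1.00000000e+00]]
top [[468.77006278   0.         321.18219797]
 [  0.         468.77006278 235.2240955 ]
 [  0.           0.           1.        ]] [[-2.85436618e-02 -9.83873772e-01  1.76571969e-01  4.24486095e+02]
 [-9.99501888e-01  3.04712717e-02  8.21444749e-03 -6.06929190e+01]
 [-1.34623519e-02 -1.76249546e-01 -9.84253455e-01  8.13922026e+02]
 [ 0.00000000e+00  0.00000000e+00  0.00000000e+00  1.00000000e+00]]
```

View pics/scene0.png

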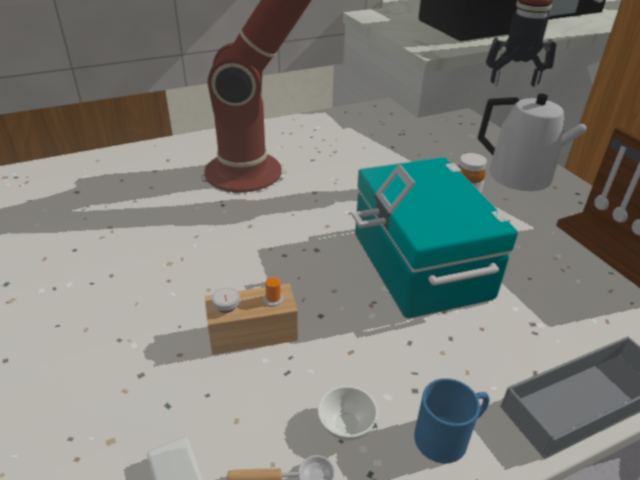

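View pics/top0.png

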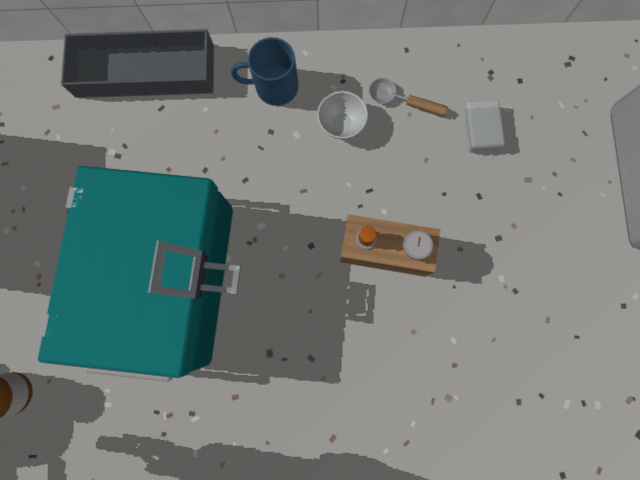

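The scene view shows the cooler with its hasp leaning back over the lid. In the top view the staple is near (220,278), the hasp near (177,270), the pin knob at (368,235) and the dial at (418,245). Next I'll enlarge the crops.

```bash
cat > h.py <<'E'
import numpy as np
from station import camera_info
def ray(n,u,v,z):
    c=camera_info(n);K=c["intrinsics"];T=c["T"]
    r=T[:3,:3]@np.linalg.solve(K,[u,v,1]);o=T[:3,3]
    return o+r*(z-o[2])/r[2]
def cloud(n,d):
    c=camera_info(n);K=c["intrinsics"];T=c["T"];v,u=np.mgrid[:480,:640]
    P=np.stack([(u-K[0,2])/K[0,0]*d,(v-K[1,2])/K[1,1]*d,d],-1)
    return P@T[:3,:3].T+T[:3,3]
E
python3 - <<'E'
import cv2,numpy as np
from h import *
p=cv2.imread("pics/top0.png")
a=cv2.resize(p[225:315,140:250],None,fx=5,fy=5,interpolation=cv2.INTER_CUBIC)
b=cv2.resize(p[205:280,335:445],None,fx=5,fy=5,interpolation=cv2.INTER_CUBIC)[:,:]
a=cv2.resize(a,(480,393));b=cv2.resize(b,(480,327)) 
cv2.imwrite("pics/crop.png",cv2.resize(np.vstack([a,b])[:720],None,fx=.83,fy=.83))
P=cloud("top",np.load("top_d.npy"))
for u,v in [(222,268),(234,268),(222,288),(235,280),(155,270),(200,270),(200,250),(200,290),(180,270),(368,235),(390,243),(418,245),(100,250),(190,200),(210,240),(190,340)]: print(u,v,P[v,u].round(1))
E
```

```text
222 268 [500.5  87.5 150.1]
234 268 [500.2  70.8 148. ]
222 288 [472.2  87.6 148.5]
235 280 [482.8  68.7 151. ]
155 270 [491.5 154.5 228.6]
200 270 [495.9 112.4 174. ]
200 250 [524.7 114.6 167.7]
200 290 [468.9 113.3 168.9]
180 270 [497.  140.8 171.6]
368 235 [ 547.6 -125.5  117.4]
390 243 [ 541.  -163.7   75.3]
418 245 [ 533.  -203.4   98.2]
100 250 [528.6 253.9 170.4]
190 200 [597.1 130.  168.1]
210 240 [544.6 109.5 132.9]
190 340 [401.6 129.8 154.8]
```

View pics/crop.png

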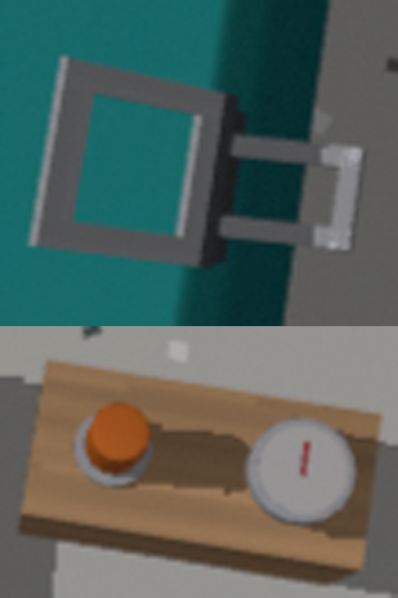

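The crop gives the staple's outer bar from (240,266) to (237,294), the knob top at (367.6,235.7) and the dial at (418.4,245.3). All are in top-image pixels.

```bash
python3 - <<'E'
import cv2,numpy as np
from h import *
p=cv2.imread("pics/top0.png");P=cloud("top",np.load("top_d.npy"))
f=lambda x,y,y0,u0,v0:(u0+x/3.62,v0+(y-y0)/3.62)
pt=lambda n,uv,z:ray(n,*uv,z)
for nm,x,y,z in [("outT",362,148,150),("outB",351,249,150),("armT",232,147,150),("armT2",325,155,150),("armB",222,227,150),("armB2",325,236,150),("haspEndT",65,57,231),("haspEndB",30,245,231)]:
    print(nm,pt("top",f(x,y,0,140,225),z).round(1))
for nm,x,y,z in [("knob",118,437,117),("dial",302,472,100)]: print(nm,pt("top",f(x,y,326,335,205),z).round(1))
hsv=cv2.cvtColor(p,cv2.COLOR_BGR2HSV)
m=(abs(hsv[...,0].astype(int)-88)<10)&(hsv[...,1]>120)&(abs(P[...,2]-170)<5)
m=cv2.morphologyEx(m.astype(np.uint8),cv2.MORPH_CLOSE,np.ones((5,5)))>0
Q=P[m][:,:2].astype(np.float32);print(len(Q),P[m][:,2].mean());r=cv2.minAreaRect(Q);print(r,cv2.boxPoints(r))
m=abs(P[...,2]-75)<3; m[:, :330]=0;m[:,450:]=0
m=m&(hsv[...,1]>60)
r=cv2.minAreaRect(P[m][:,:2].astype(np.float32));print(r,cv2.boxPoints(r))
E
```

```text
outT [502.8  61.8 150. ]
outB [463.4  66.  150. ]
armT [504.7 113.2 150. ]
armT2 [500.5  76.4 150. ]
armB [473.4 116.6 150. ]
armB2 [468.7  76.2 150. ]
haspEndT [528.4 151.1 231. ]
haspEndB [463.2 161.  231. ]
knob [ 546.7 -124.8  117. ]
dial [ 532.2 -203.7  100. ]
26623 171.59280259662182
((491.9486389160156, 124.31838989257812), (384.7505187988281, 277.5905456542969), 82.30937194824219) [[328.65735 -47.75232]
 [603.75104 -84.90063]
 [655.2399  296.3891 ]
 [380.14624 333.5374 ]]
((541.6402587890625, -164.89984130859375), (149.88710021972656, 70.8062515258789), 78.86386108398438) [[ 492.42908  -231.5945  ]
 [ 561.9021   -245.27007 ]
 [ 590.85144   -98.205185]
 [ 521.3784    -84.52962 ]]
```

>>> apply_moves(
  rows=[
    {"jaw": 0, "translation": [0, 0, -0.8], "roll": 1},
    {"jaw": 0, "translation": [0, 0, 0], "roll": 1},
    {"jaw": 0, "translation": [0, 0, 0], "roll": 1},
    {"jaw": 0, "translation": [0, 0, 0], "roll": 1},
    {"jaw": 0, "translation": [0, 0, 0], "roll": 1},
    {"jaw": 0, "translation": [0, 0, 0], "roll": 1},
    {"jaw": 0, "translation": [0, 0, 0], "roll": 1},
    {"jaw": 0, "translation": [0, 0, 0], "roll": 1},
    {"jaw": 0, "translation": [0, 0, 0], "roll": 1},
    {"jaw": 0, "translation": [0, 0, 0], "roll": 1},
  ],
  squeeze=40,
)

```text
time: 1.35
tool_pos: [270.0, 590.8, 278.6]
tcp_rot: [0.577, 0.816, -0.001, 0.0]
ft_force: [-0.1, 0.5, -0.6]
finger_gap: 0.002
grip_force: 0.0
```

>>> apply_moves(
  rows=[
    {"jaw": 0, "translation": [0, 0, 0], "roll": 1},
    {"jaw": 0, "translation": [0, 0, 0], "roll": 1},
    {"jaw": 0, "translation": [0, 0, 0], "roll": 1},
    {"jaw": 0, "translation": [0, 0, 0], "roll": 1},
    {"jaw": 0, "translation": [0, 0, 0], "roll": 1},
    {"jaw": 0, "translation": [0, 0, 0], "roll": 0.8},
    {"jaw": 0, "translation": [0, 0, 0], "roll": 0},
    {"jaw": 0, "translation": [0, 0, 0], "roll": 0},
    {"jaw": 0, "translation": [0, 0, 0], "roll": 0},
    {"jaw": 0, "translation": [0, 0, 0], "roll": 0},
  ],
)

```text
time: 2.6
tool_pos: [270.3, 591.1, 279.3]
tcp_rot: [0.749, 0.663, -0.0, -0.0]
ft_force: [0.6, 0.7, 0.8]
finger_gap: -0.001
grip_force: 0.0
```

```bash
cat >> h.py <<'E'
from scipy.spatial.transform import Rotation
from station import sensors
def go(x,y,z):
    s=sensors.read_state();R=Rotation.from_quat(s["tcp_rot"]).as_matrix()
    d=np.array([x,y,z])-s["tool_pos"]
    print("t",s["time"],"pos",s["tool_pos"].round(1),"q7",s["q"][-1].round(2),"yaw y",np.degrees(np.arctan2(R[1,1],R[0,1])).round(1),"tilt",np.degrees(np.arccos(-R[2,2])).round(2))
    print("tool shift/50:",(R.T@d/50).round(3),"gap",s["finger_gap"],"F",s["ft_force"].round(1),s["grip_force"])
E
python3 -c "
from h import *
go(498.3,181.3,276)"
```

```text
t 2.6 pos [270.3 591.1 279.3] q7 -1.14 yaw y -7.0 tilt 0.01
tool shift/50: [-7.581  5.522  0.066] gap -0.0011282317422961923 F [0.6 0.7 0.8] 0.0
```

>>> apply_moves(
  rows=[
    {"jaw": 0, "translation": [-0.76, 0.55, 0], "roll": 0},
    {"jaw": 0, "translation": [-0.76, 0.55, 0], "roll": 0},
    {"jaw": 0, "translation": [-0.76, 0.55, 0], "roll": 0},
    {"jaw": 0, "translation": [-0.76, 0.55, 0], "roll": 0},
    {"jaw": 0, "translation": [-0.76, 0.55, 0], "roll": 0},
    {"jaw": 0, "translation": [-0.76, 0.55, 0], "roll": 0},
    {"jaw": 0, "translation": [-0.76, 0.55, 0], "roll": 0},
    {"jaw": 0, "translation": [-0.76, 0.55, 0], "roll": 0},
    {"jaw": 0, "translation": [-0.76, 0.55, 0], "roll": 0},
    {"jaw": 0, "translation": [-0.7, 0.55, 0], "roll": 0},
  ],
)

```text
time: 3.85
tool_pos: [498.1, 181.9, 279.7]
tcp_rot: [0.749, 0.663, 0.0, 0.0]
ft_force: [0.4, 0.5, -0.2]
finger_gap: 0.002
grip_force: 0.0
```

```bash
python3 -c "
from h import *
go(498.3,181.3,220)"
```

```text
t 3.85 pos [498.1 181.9 279.7] q7 -0.33 yaw y -7.0 tilt 0.05
tool shift/50: [-0.013  0.005  1.194] gap 0.0018512550805824656 F [ 0.4  0.5 -0.2] 0.0
```

>>> apply_moves(
  rows=[
    {"jaw": 0, "translation": [0, 0, 0.6], "roll": 0},
    {"jaw": 0, "translation": [0, 0, 0.6], "roll": 0},
    {"jaw": 0, "translation": [0, 0, 0], "roll": 0},
    {"jaw": 0, "translation": [-0.2, 0, 0], "roll": 0},
    {"jaw": 0, "translation": [-0.2, 0, 0], "roll": 0},
    {"jaw": 0, "translation": [-0.2, 0, 0], "roll": 0},
    {"jaw": 0, "translation": [-0.2, 0, 0], "roll": 0},
    {"jaw": 0, "translation": [-0.2, 0, 0], "roll": 0},
    {"jaw": 0, "translation": [0, 0, 0], "roll": 0},
    {"jaw": 0, "translation": [0, 0, 0], "roll": 0},
  ],
)

```text
time: 5.1
tool_pos: [491.2, 134.1, 219.2]
tcp_rot: [0.749, 0.663, 0.0, -0.0]
ft_force: [-0.4, 0.4, 0.7]
finger_gap: -0.002
grip_force: 0.0
```

>>> apply_moves(
  rows=[
    {"jaw": 0, "translation": [-0.15, 0, 0], "roll": 0},
    {"jaw": 0, "translation": [-0.15, 0, 0], "roll": 0},
    {"jaw": 0, "translation": [-0.15, 0, 0], "roll": 0},
    {"jaw": 0, "translation": [0, 0, 0], "roll": 0},
    {"jaw": 0, "translation": [0, 0, 0], "roll": 0},
    {"jaw": 0, "translation": [0, 0, 0], "roll": 0},
    {"jaw": 0, "translation": [0, 0, 0], "roll": 0},
    {"jaw": 0, "translation": [0, 0, 0], "roll": 0},
    {"jaw": 0, "translation": [0, 0, 0], "roll": 0},
    {"jaw": 0, "translation": [0, 0, 0], "roll": 0},
  ],
)

```text
time: 6.35
tool_pos: [488.5, 111.5, 219.3]
tcp_rot: [0.749, 0.663, -0.0, -0.0]
ft_force: [-0.2, -0.1, 0.2]
finger_gap: 0.004
grip_force: 0.0
```

```bash
python3 - <<'E'
from h import *
from station import capture
import cv2
go(490,100,290)
p,d=capture("scene");cv2.imwrite("pics/s1.png",cv2.resize(p[120:300,280:520,::-1],None,fx=3,fy=3))
E
```

```text
t 6.35 pos [488.5 111.5 219.3] q7 -0.17 yaw y -7.0 tilt 0.01
tool shift/50: [-0.225  0.058 -1.414] gap 0.0035756966896486075 F [-0.2 -0.1  0.2] 0.0
```

View pics/s1.png

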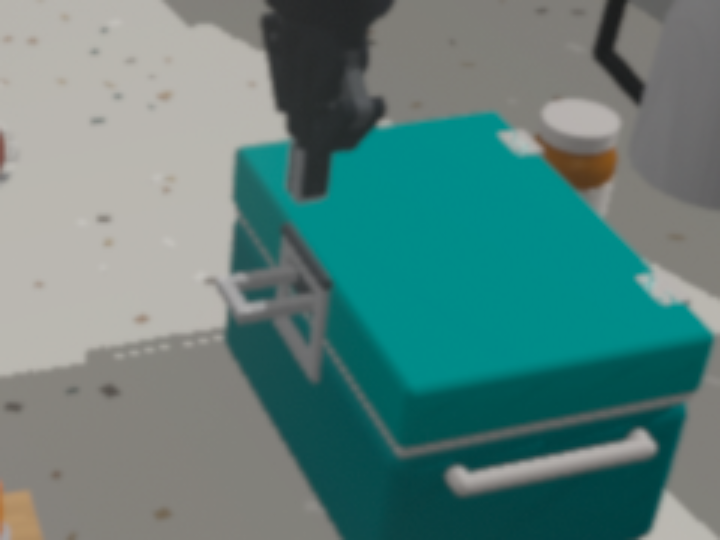

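The hasp hangs closed over the staple, from (290,235) to (315,375) in the crop. Next is the pin.

```bash
python3 -c "
from h import *
go(547.5,-125,180)"
```

```text
t 6.4 pos [488.5 111.5 219.3] q7 -0.17 yaw y -7.0 tilt 0.01
tool shift/50: [-4.551  1.747  0.787] gap 0.005789521888997884 F [ 0.7  0.3 -0.4] 0.0
```

>>> apply_moves(
  rows=[
    {"jaw": 0.7, "translation": [-0.65, 0.25, 0], "roll": 0},
    {"jaw": 0.7, "translation": [-0.65, 0.25, 0], "roll": 0},
    {"jaw": 0.7, "translation": [-0.65, 0.25, 0.1], "roll": 0},
    {"jaw": 0.7, "translation": [-0.65, 0.25, 0.15], "roll": 0},
    {"jaw": 0.7, "translation": [-0.65, 0.25, 0.15], "roll": 0},
    {"jaw": 0.7, "translation": [-0.65, 0.25, 0.2], "roll": 0},
    {"jaw": 0.7, "translation": [-0.65, 0.25, 0.2], "roll": 0},
    {"jaw": 0.7, "translation": [0, 0, 0], "roll": 0},
    {"jaw": 0.7, "translation": [0, 0, 0], "roll": 0},
    {"jaw": 0.7, "translation": [0, 0, 0], "roll": 0},
  ],
)

```text
time: 7.65
tool_pos: [547.9, -123.3, 179.5]
tcp_rot: [0.748, 0.664, 0.0, -0.0]
ft_force: [-0.3, 0.2, -0.0]
finger_gap: 0.703
grip_force: 0.0
```

```bash
python3 - <<'E'
from h import *
from station import capture
import cv2
go(547.5,-125,93)
p,d=capture("scene");cv2.imwrite("pics/s2.png",cv2.resize(p[200:360,180:340,::-1],None,fx=3.5,fy=3.5))
E
```

```text
t 7.65 pos [ 547.9 -123.3  179.5] q7 0.31 yaw y -6.9 tilt 0.06
tool shift/50: [-0.037 -0.003  1.73 ] gap 0.7029275519936747 F [-0.3  0.2 -0. ] 0.0
```

View pics/s2.png

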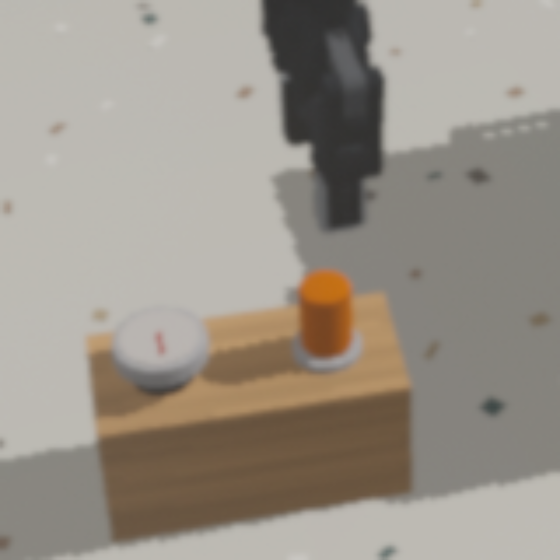

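The open gripper is above the pin, and the knob top is at crop (325,288), which is (272.9,282.3) in the full image. I'll cross-check that position and the staple's from this camera.

```bash
python3 -c "
from h import *
print(ray('scene',272.9,282.3,117))
# s1 crop: staple outer corners (216,280),(238,320)
for u,v in [(218,280),(240,318)]: print(ray('scene',280+u/3,120+v/3,150))"
```

```text
[ 555.16114622 -126.86740975  117.        ]
[470.57728204  65.73631568 150.        ]
[511.34639944  59.36063139 150.        ]
```

>>> apply_moves(
  rows=[
    {"jaw": 0.7, "translation": [-0.03, 0, 0.35], "roll": 0},
    {"jaw": 0.7, "translation": [0, 0, 0.35], "roll": 0},
    {"jaw": 0.7, "translation": [0, 0, 0.35], "roll": 0},
    {"jaw": 0.7, "translation": [0, 0, 0.35], "roll": 0},
    {"jaw": 0.7, "translation": [0, 0, 0.33], "roll": 0},
    {"jaw": 0.7, "translation": [0, 0, 0], "roll": 0},
    {"jaw": 0.2, "translation": [0, 0, 0], "roll": 0},
    {"jaw": 0.1, "translation": [0, 0, 0], "roll": 0},
    {"jaw": 0.1, "translation": [0, 0, 0], "roll": 0},
    {"jaw": 0.1, "translation": [0, 0, 0], "roll": 0},
  ],
  squeeze=40,
)

```text
time: 8.95
tool_pos: [549.1, -126.8, 93.9]
tcp_rot: [0.749, 0.663, 0.001, 0.002]
ft_force: [2.7, -0.8, 3.9]
finger_gap: 0.293
grip_force: 39.6
```

>>> apply_moves(
  rows=[
    {"jaw": 0.1, "translation": [0, 0, -0.3], "roll": 0},
    {"jaw": 0.1, "translation": [0, 0, -0.5], "roll": 0},
    {"jaw": 0.1, "translation": [0, 0, -0.5], "roll": 0},
    {"jaw": 0.1, "translation": [0, 0, -0.5], "roll": 0},
    {"jaw": 0.1, "translation": [0, 0, -0.5], "roll": 0},
    {"jaw": 0.1, "translation": [0, 0, -0.4], "roll": 0},
    {"jaw": 0.1, "translation": [0, 0, -0.3], "roll": 0},
    {"jaw": 0.1, "translation": [0, 0, 0], "roll": 0},
    {"jaw": 0.1, "translation": [0, 0, 0], "roll": 0},
    {"jaw": 0.1, "translation": [0, 0, 0], "roll": 0},
  ],
)

```text
time: 10.2
tool_pos: [546.8, -126.2, 241.8]
tcp_rot: [0.749, 0.663, -0.001, -0.001]
ft_force: [0.3, 0.1, -1.0]
finger_gap: 0.292
grip_force: 40.1
```

```bash
python3 -c "
from h import *
go(488,92,244)"
```

```text
t 10.2 pos [ 546.8 -126.2  241.8] q7 0.28 yaw y -7.0 tilt 0.14
tool shift/50: [ 4.188 -1.699 -0.039] gap 0.29162602052812325 F [ 0.3  0.1 -1. ] 40.09362995624542
```

>>> apply_moves(
  rows=[
    {"jaw": 0.1, "translation": [0.3, -0.12, 0], "roll": 0},
    {"jaw": 0.1, "translation": [0.55, -0.22, 0], "roll": 0},
    {"jaw": 0.1, "translation": [0.65, -0.27, 0], "roll": 0},
    {"jaw": 0.1, "translation": [0.65, -0.27, 0], "roll": 0},
    {"jaw": 0.1, "translation": [0.65, -0.27, 0], "roll": 0},
    {"jaw": 0.1, "translation": [0.6, -0.25, 0], "roll": 0},
    {"jaw": 0.1, "translation": [0.5, -0.2, 0], "roll": 0},
    {"jaw": 0.1, "translation": [0.28, -0.1, 0], "roll": 0},
    {"jaw": 0.1, "translation": [0, 0, 0], "roll": 0},
    {"jaw": 0.1, "translation": [0, 0, 0], "roll": 0},
  ],
)

```text
time: 11.45
tool_pos: [488.8, 90.1, 242.8]
tcp_rot: [0.75, 0.662, -0.0, 0.0]
ft_force: [0.5, -0.8, -0.9]
finger_gap: 0.294
grip_force: 40.1
```

```bash
python3 - <<'E'
from h import *
from station import capture
import cv2
go(488,92,244)
p,d=capture("scene");a=cv2.resize(p[140:260,320:440,::-1],(480,480),interpolation=cv2.INTER_CUBIC)
q,d=capture("top");b=cv2.resize(q[225:325,170:250,::-1],(320,400),interpolation=cv2.INTER_CUBIC)
b=np.vstack([b,np.zeros((80,320,3),np.uint8)])
cv2.imwrite("pics/s3.png",np.hstack([a,b]))
E
```

```text
t 11.45 pos [488.8  90.1 242.8] q7 -0.16 yaw y -7.1 tilt 0.06
tool shift/50: [ 0.037 -0.02  -0.023] gap 0.29380125610116153 F [ 0.5 -0.8 -0.9] 40.089173913002014
```

View pics/s3.png

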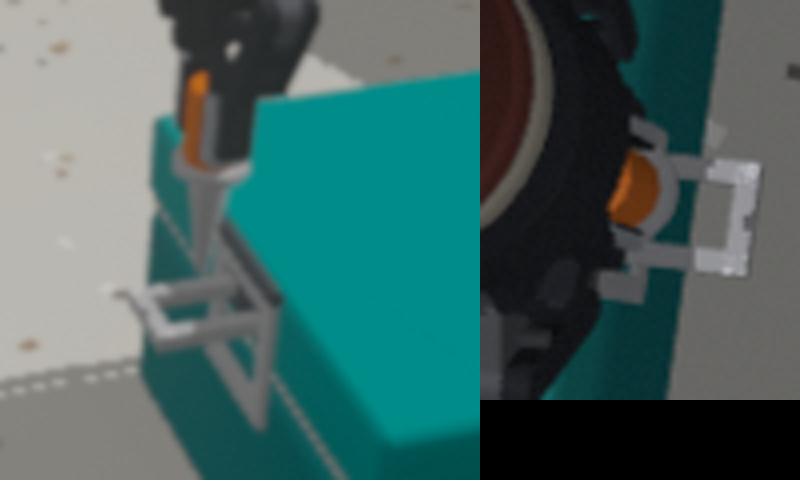

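The pin hangs just above the loop: tip at about crop (204,268), flange centre at about (212,168). In the top view the flange's outer edge is at about (680,195).

```bash
python3 - <<'E'
from h import *
s=lambda x,y,z:print(ray('scene',320+x/4,140+y/4,z).round(1))
s(204,268,169); s(212,168,226)
print("staple");s(118,291,150);s(160,347,150);s(282,316,150)
t=lambda x,y,z:print(ray('top',170+(x-480)/4,225+y/4,z).round(1))
print("top flange edge");t(680,195,228)
print("staple");t(762,163,150);t(748,276,150)
for w in (186,): t(690,168,150);t(690,258,150)
# predicted pixels if pin axis at TCP
for n in('scene','top'):
    c=camera_info(n);T=np.linalg.inv(c['T'])
    for X in [(488.8,90.1,169),(488.8,90.1,226)]:
        q=c['intrinsics']@(T@np.r_[X,1])[:3];q=q[:2]/q[2]
        print(n,q,(q-[320,140])*4 if n=='scene' else (q-[170,225])*4+[480,0])
E
```

```text
[489.7  92.5 169. ]
[494.3  88.9 226. ]
staple
[466.5  61.2 150. ]
[513.4  58.3 150. ]
[514.4 121.4 150. ]
top flange edge
[484.4  72.5 228. ]
staple
[503.   61.1 150. ]
[463.1  66.  150. ]
[501.9  86.8 150. ]
[470.   86.5 150. ]
scene [369.62889237 207.03911717] [198.51556949 268.15646868]
scene [372.06864596 180.3528648 ] [208.27458384 161.41145919]
top [217.00144538 275.04028087] [668.0057815  200.16112349]
top [206.50772305 270.85331089] [626.03089221 183.41324357]
```

>>> apply_moves(
  rows=[
    {"jaw": 0.1, "translation": [0.03, 0.02, 0.15], "roll": 0},
    {"jaw": 0.1, "translation": [0, 0, 0.15], "roll": 0},
    {"jaw": 0.1, "translation": [0, 0, 0.15], "roll": 0},
    {"jaw": 0.1, "translation": [0, 0, 0.15], "roll": 0},
    {"jaw": 0.1, "translation": [0, 0, 0.15], "roll": 0},
    {"jaw": 0.1, "translation": [0, 0, 0.1], "roll": 0},
    {"jaw": 0.1, "translation": [0, 0, 0.1], "roll": 0},
    {"jaw": 0.1, "translation": [0, 0, 0.1], "roll": 0},
    {"jaw": 0.1, "translation": [0, 0, 0], "roll": 0},
    {"jaw": 0.1, "translation": [0, 0, 0], "roll": 0},
  ],
)

```text
time: 12.8
tool_pos: [489.9, 92.7, 190.4]
tcp_rot: [0.749, 0.663, 0.0, 0.0]
ft_force: [0.6, 0.4, 0.1]
finger_gap: 0.291
grip_force: 40.1
```

```bash
python3 - <<'E'
from h import *
from station import capture
import cv2
go(489.5,91.5,170)
p,d=capture("scene");a=cv2.resize(p[140:260,320:440,::-1],(600,600),interpolation=cv2.INTER_CUBIC)
cv2.imwrite("pics/s4.png",a)
E
```

```text
t 12.8 pos [489.9  92.7 190.4] q7 -0.12 yaw y -7.0 tilt 0.02
tool shift/50: [-0.026 -0.005  0.409] gap 0.29064455777263354 F [0.6 0.4 0.1] 40.08722484111786
```

View pics/s4.png

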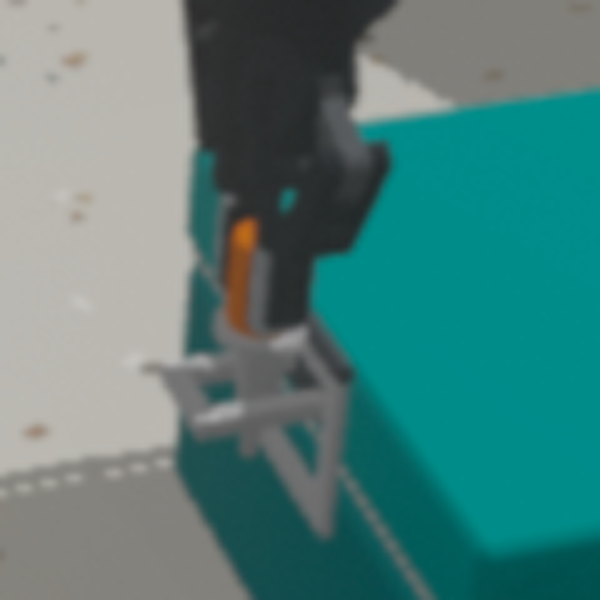

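The shank is inside the loop at (258,400) with no contact force, so I'll lower it the rest of the way.

>>> apply_moves(
  rows=[
    {"jaw": 0.1, "translation": [0, 0, 0.07], "roll": 0},
    {"jaw": 0.1, "translation": [0, 0, 0.07], "roll": 0},
    {"jaw": 0.1, "translation": [0, 0, 0.07], "roll": 0},
    {"jaw": 0.1, "translation": [0, 0, 0.06], "roll": 0},
    {"jaw": 0.1, "translation": [0, 0, 0.05], "roll": 0},
    {"jaw": 0.1, "translation": [0, 0, 0.04], "roll": 0},
    {"jaw": 0.1, "translation": [0, 0, 0.03], "roll": 0},
    {"jaw": 0.1, "translation": [0, 0, 0], "roll": 0},
    {"jaw": 0.1, "translation": [0, 0, 0], "roll": 0},
    {"jaw": 0.1, "translation": [0, 0, 0], "roll": 0},
  ],
)

```text
time: 14.1
tool_pos: [489.8, 92.7, 170.9]
tcp_rot: [0.749, 0.663, 0.0, 0.0]
ft_force: [-0.3, 0.6, -0.2]
finger_gap: 0.294
grip_force: 40.1
```

>>> apply_moves(
  rows=[
    {"jaw": 0.1, "translation": [0, 0, 0.02], "roll": 0},
    {"jaw": 0.1, "translation": [0, 0, 0.01], "roll": 0},
    {"jaw": 0.1, "translation": [0, 0, 0], "roll": 0},
    {"jaw": 0.33, "translation": [0, 0, 0], "roll": 0},
    {"jaw": 0.4, "translation": [0, 0, 0], "roll": 0},
    {"jaw": 0.5, "translation": [0, 0, 0], "roll": 0},
    {"jaw": 0.6, "translation": [0, 0, 0], "roll": 0},
    {"jaw": 0.6, "translation": [0, 0, 0], "roll": 0},
    {"jaw": 0.6, "translation": [0, 0, 0], "roll": 0},
    {"jaw": 0.6, "translation": [0, 0, 0], "roll": 0},
  ],
)

```text
time: 15.35
tool_pos: [489.7, 92.7, 169.3]
tcp_rot: [0.749, 0.663, -0.0, -0.0]
ft_force: [1.0, -0.5, 0.5]
finger_gap: 0.6
grip_force: 0.0
```

>>> apply_moves(
  rows=[
    {"jaw": 0.6, "translation": [0, 0, -0.2], "roll": 0},
    {"jaw": 0.6, "translation": [0, 0, -0.4], "roll": 0},
    {"jaw": 0.6, "translation": [0, 0, -0.5], "roll": 0},
    {"jaw": 0.6, "translation": [0, 0, -0.5], "roll": 0},
    {"jaw": 0.6, "translation": [0, 0, -0.5], "roll": 0},
    {"jaw": 0.6, "translation": [0, 0, -0.3], "roll": 0},
    {"jaw": 0.6, "translation": [0, 0, 0], "roll": 0},
    {"jaw": 0.6, "translation": [0, 0, 0], "roll": 0},
    {"jaw": 0.6, "translation": [0, 0, 0], "roll": 0},
    {"jaw": 0.6, "translation": [0, 0, 0], "roll": 0},
  ],
)

```text
time: 16.6
tool_pos: [489.4, 92.7, 288.7]
tcp_rot: [0.749, 0.663, -0.001, -0.0]
ft_force: [-0.1, 0.2, -0.7]
finger_gap: 0.601
grip_force: 0.0
```

```bash
python3 - <<'E'
from h import *
from station import capture
import cv2
go(489.5,91.5,300)
p,d=capture("scene");a=cv2.resize(p[140:260,320:440,::-1],(480,480),interpolation=cv2.INTER_CUBIC)
b=cv2.resize(p[260:360,190:310,::-1],(300,250))
cv2.imwrite("pics/s5.png",np.hstack([a,np.vstack([b,np.zeros((230,300,3),np.uint8)])]))
E
```

```text
t 16.6 pos [489.4  92.7 288.7] q7 -0.19 yaw y -7.0 tilt 0.08
tool shift/50: [-0.024  0.004 -0.226] gap 0.6014954497218276 F [-0.1  0.2 -0.7] 0.0
```

View pics/s5.png

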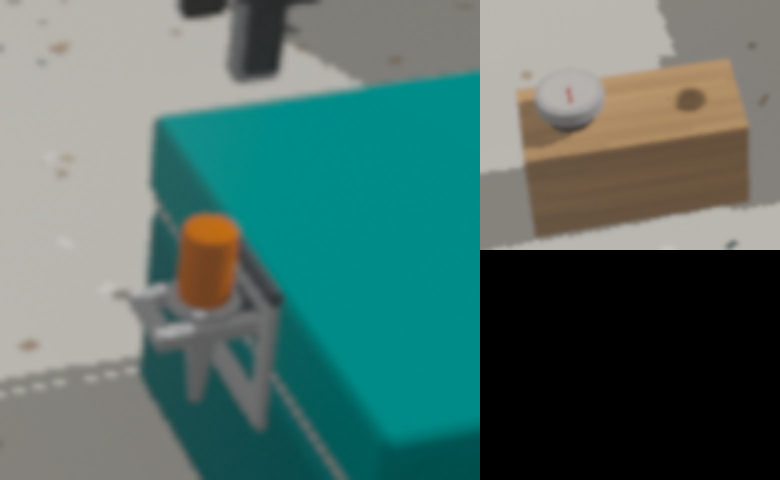

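The pin stands upright in the loop with its flange on the staple at (205,305). The hasp is closed, the thermometer is still in the stand, and the gripper is clear.

```bash
python3 -c "
from station import bot
print(bot.finish_job())"
```

```text
the job is handed in; nothing more can be done
None
```

The job is handed in: in the last picture the hasp hangs closed over the staple, the pin stands upright with its flange on the staple, the thermometer is still in its hole, and the gripper is clear; no verdict was returned.

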